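# Park the index plunger of the vial carousel

### The arm

A 7-joint arm with a two-finger parallel gripper is mounted at the origin on the work surface. World frame = base frame: x ahead of the robot, y to its left, z up, the work surface at z = 0. Lengths are in m, angles in rad, forces in N, time in s.
With the tool pointing down it reaches from about 0.4 to 0.875 m from the base axis. Payload 19.3 kg.
Tool frame: the origin (TCP) lies midway between the tips of the shut fingers; the grasp point (between the pads) lies 19 mm behind it; z points along the fingers, y is the line along which they close (so a half turn about z gives the same grasp; the last joint's range is limited). The gripper opens to 85 mm and grips with 20 to 120 N. Pads are 22 mm wide; open, the fingers measure 114 mm over their backs; the gripper's body (76 mm by 85 mm) begins 54 mm behind the grasp point. The pads swing forward as they close: fully open they stand 13 mm farther back than shut.
Start: joints at [1.207, 0.521, -0.036, 1.599, 0.021, 1.021, -0.113], TCP at [0.181, -0.598, 0.231] pointing down, gripper open.
Joint ranges: [-2.91, 2.91], [-0.3, 2.13], [-1.5, 1.42], [0.17, 2.43], [-1.26, 4.41], [0.16, 1.93], [-2.52, 2.52]. Speed limits (rad/s): [1.89, 1.89, 2.39, 2.39, 3.01, 3.01, 3.01].

### API

Orientations are given as [roll, pitch, yaw] about the fixed x, y, z axes, in that order (R = Rz(yaw) Ry(pitch) Rx(roll)).
In Python, from workcell import telemetry, grab_frame, calibration, bot, outline_of, landmark_of gives the robot as it stands. The module is installed in compiled form; this text tells all that it offers.
- The arm moves only by the shell command python3 -m inch 'ROWS' [FORCE]. ROWS is JSON, a list of rows, each a list of 7 numbers: the shift along the tool's x, y, z in m, then the turn, a rotation vector about the tool's x, y, z in rad, then the closure, from 0 (fully open) to 1 (shut). A call has 1 to 5 rows; each row shifts and turns the commanded pose from where the row before left it, along the tool's axes as they then stand; what a row does not reach is not made up. A row lasts 1/10 s, in which the tool goes at most 50 mm and 8.59 degrees, less where a joint would pass 70% of its speed; a pose out of reach is approached as far as the arm can. A call is refused whole if a number of a shift passes 0.05 or a number of a turn 0.15, either way. A call with a gripper value outside its range is refused whole. The fingers move at their own pace and stop on an object; FORCE is the grip in N (left out, the last holds). Time passes only in rows, so rows that do not move let the fingers close. It gives the time, the measured TCP pose, the force, the opening and the grip force at its end, in the units of the state.
- telemetry.observe(): the state, without advancing time (a new reading comes with each control period).
- grab_frame(name): name is "scene" or "top" or "wrist"; returns the picture (384x512x3 uint8, red, green, blue); there is no depth.
- calibration(name): a dict with "fovy" (degrees; the focal length in pixels is half the picture's height over the tangent of half this angle, whatever the lens; pixels are square), "cx", "cy" (the principal point, pixels), "pose" (4x4, takes a point from camera to world coordinates). Camera axes: x right, y down, z forward; pixel columns grow to the right and rows downward; lengths in m; the calibration is good to about 2 mm. The wrist camera is an equidistant fisheye: a pixel r from the principal point sees the ray r / f radians off the axis. A picture is of the moment at which its call begins: read the wrist's pose just before it. calibration takes no time and is no camera call; for the wrist camera it gives the pose at the moment of the call.
- bot.job_done(): hands the job in; it is judged then, once.
Trained networks look in the newest picture that a camera, given by its name, has taken for a name from the list of things; names that differ only in an ending like _2 or _b are one class to them, and where a whole thing is asked for, a point or a joint stands for the part that bears it (a point fixed in the world has none). Each returns a list of dicts, best first, with "score" (0 to 1); they miss things now and then, are a little off and sometimes report something else, mostly with a low value. They report only what shows in the picture. A call takes as long as a camera call.
- outline_of(label, camera): "region" (384x512 bool, what is visible of it) and "rect" ([left, top, right, bottom] in pixels, round what is visible of it).
- landmark_of(label, camera): "xy" ([column, row] in pixels: a listed point, or the origin of a listed thing).
The state is a dict: "clock": time; "qpos": joint angles; "qd": joint speeds; "joint_efforts": joint torques, N m; "position": TCP position; "tool_rot": TCP orientation; "force": force on the tool from outside, world axes, zero at the start; "moment": the same for the moment, N m; "grip_width": finger opening in m; "finger_force": force on a finger pad.
Only numpy, scipy, OpenCV 4.12 (cv2) and the standard library are available. Lean on these libraries where they do the work, as an engineer would, in place of code of your own. Each camera call takes 0.05 s, during which the arm holds its last target. There are 200 camera calls.

### The job

Free the vial carousel for cleaning: pull up the index plunger, the one with the straight black T-bar handle, twist it a sixth of a turn either way while it is up, and let it down into its rest notch so that it stays retracted when you let go. Do not turn the round clamp knob on the other side of the stand.

Things in the scene. Friction and masses are not known exactly. Their poses are not given: they have to be found in the camera images.
- plunger_grip (a point): Centre of the black T-bar handle, 60 x 14 x 18 mm high, over a slotted 38 mm square collar at one end of a grey 290 x 150 mm base that carries a disc of vials. At home 102 mm above the table, 85 mm from the disc's centre. x along the bar (at first away from the disc's centre), z up; rises and turns with the bar. Collar top 73 mm, vial tops 61 mm above the table; only the clamp knob is as high.
- plunger_lift (a joint): Pull of the plunger, m: 0 home (locked), stop 0.026. A spring draws it down with 6 N at 0, 10 N at the stop. A cross pin in a deep slot hardly lets the bar turn until the lift exceeds 0.018; above 0.020 it turns freely. Parked in a rest notch it sits at 0.013; let go between slot and notch it stands on the collar's top at 0.018, not parked.
- plunger_twist (a joint): Turn of the T-bar about its vertical axis, rad: 0 at home, positive anticlockwise seen from above, stops at -1.31 and 1.31. The V-shaped rest notches in the collar's top lie at 1.047 and -1.047 (60 degrees either way; either will do) and draw the pin in from 10 degrees off.
- clamp_knob (a joint): Turn, rad (0 at the start), of the round black fluted clamp knob, 38 mm across, 18 mm high, its middle 102 mm above the table, at the opposite end of the base, 170 mm from the T-bar. To be left as it is.

How it is judged:
By the outcome, as a careful person would: the job done as asked, in the order asked, and still so for the second after the job is handed in, with the robot touching nothing.
It also fails if it takes over 32 s, if anything falls off the work surface, if the arm or the gripper's body presses on something with over 40 N, if the wrist force passes 120 N, or if a joint passes its speed limit or range.

## Working session

There is one attempt and no reset: what is moved stays moved. The work goes in short steps, Python scripts to look and compute and a shell command to move; the robot and the scene stay as the last step left them, time stands still between calls to the robot, and variables do not carry over. Pictures are saved under pics/ and viewed, at most 10 in all, crops included, and the job is handed in when it is done.

```bash
mkdir -p pics
cat > h.py <<'E'
import numpy as np, cv2
from workcell import telemetry, grab_frame, calibration, bot, outline_of, landmark_of
def ray(cam,uv,cal=None):
    c=cal or calibration(cam); f=192/np.tan(np.radians(c["fovy"])/2)
    d=np.array([(uv[0]-c["cx"])/f,(uv[1]-c["cy"])/f]); P=np.array(c["pose"])
    if cam=="wrist":
        r=np.linalg.norm(d); v=np.array([*(d/max(r,1e-9)*np.sin(r)),np.cos(r)])
    else: v=np.array([*d,1.])
    return P[:3,3],P[:3,:3]@v
def at_z(cam,uv,z,cal=None):
    o,v=ray(cam,uv,cal); return o+v*(z-o[2])/v[2]
def save(n,im): cv2.imwrite(f"pics/{n}.png",im[:,:,::-1])
E
python3 - <<'E'
from h import *
s=telemetry.observe(); print({k:np.round(v,3).tolist() for k,v in s.items()})
ims=[]
for c in ["scene","top"]:
    im=grab_frame(c).copy()
    for lab,fn in [("plunger_grip",landmark_of),("clamp_knob",landmark_of)]:
        for d in fn(lab,c)[:2]:
            print(c,lab,round(d["score"],2),np.round(d["xy"],1),np.round(at_z(c,d["xy"],.102),3))
    ims.append(im)
a=np.hstack(ims); save("a",cv2.resize(a,(800,300)))
E
```

```text
{'clock': 0.0, 'qpos': [1.207, 0.522, -0.036, 1.6, 0.021, 1.021, -0.113], 'qd': [-0.001, -0.0, -0.001, 0.0, -0.0, -0.001, -0.0], 'joint_efforts': [0.0, -92.711, 1.98, -36.993, 0.018, 0.008, -0.0], 'position': [0.181, -0.598, 0.231], 'tool_rot': [-3.14, 0.0, 0.294], 'force': [0.417, 0.322, -0.346], 'moment': [-0.003, -0.013, 0.011], 'finger_force': 0.0, 'grip_width': 0.086}
scene plunger_grip 0.63 [200.8 187.7] [ 0.481 -0.045  0.102]Traceback (most recent call last):
  File "<stdin>", line 7, in <module>
ValueError: it knows: plunger_grip
```

Run:
```python
from h import *
ims=[]
for c in ["scene","top"]:
    im=grab_frame(c).copy()
    for d in landmark_of("plunger_grip",c)[:3]:
        print(c,round(d["score"],2),np.round(d["xy"],1),np.round(at_z(c,d["xy"],.102),3))
    for d in outline_of("clamp_knob",c)[:2]: 
        r=d["rect"];u=[(r[0]+r[2])/2,(r[1]+r[3])/2];print("knob",round(d["score"],2),r,np.round(at_z(c,u,.102),3))
    for d in outline_of("plunger_grip",c)[:2]: 
        r=d["rect"];u=[(r[0]+r[2])/2,(r[1]+r[3])/2];print("plunger",round(d["score"],2),r,np.round(at_z(c,u,.102),3))
    ims.append(im)
a=np.hstack(ims); save("a",cv2.resize(a,(800,300)))
```

```text
scene 0.7 [203.1 189.6] [ 0.488 -0.042  0.102]
knob 0.74 [166.8, 245.4, 196.6, 277.9] [ 0.65  -0.108  0.102]
plunger 0.79 [194.2, 175.8, 204.2, 214.7] [ 0.502 -0.052  0.102]
top 0.52 [301.5 245.7] [ 0.483 -0.054  0.102]
knob 0.82 [312.8, 152.9, 330.8, 176.4] [ 0.644 -0.102  0.102]
plunger 0.48 [291.9, 232.3, 306.9, 264.2] [ 0.478 -0.05   0.102]
```

View pics/a.png

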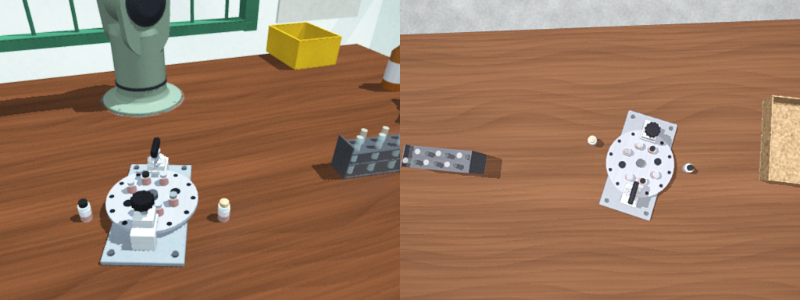

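The scene view shows the T-bar nearest the robot (full-frame about (203,190)) and the knob at the far end (about (182,262)). The top view agrees: bar at (301,246), knob at (322,165). That puts the bar at about (0.483, -0.052), with its line at yaw ≈ -0.31. Next I move over it.

```bash
R='[0.030,-0.029,0,0,0,0,0]'; python3 -m inch '[[0.030,-0.029,0,0,0,0,0],[0.030,-0.029,0,0,0,0,0],[0.030,-0.029,0,0,0,0,0],[0.030,-0.029,0,0,0,0,0],[0.030,-0.029,0,0,0,0,0]]' 60
python3 -m inch '[[0.030,-0.029,0,0,0,0,0],[0.030,-0.029,0,0,0,0,0],[0.030,-0.029,0,0,0,0,0],[0.030,-0.029,0,0,0,0,0],[0.030,-0.029,0,0,0,0,0]]'
python3 -m inch '[[0.030,-0.029,0,0,0,0,0],[0.030,-0.029,0,0,0,0,0],[0.030,-0.029,0,0,0,0,0],[0.030,-0.029,0,0,0,0,0],[0,0,0,0,0,0,0]]'
python3 -m inch '[[0,0,0,0,0,0.12,0],[0,0,0,0,0,0.12,0],[0,0,0,0,0,0.12,0],[0,0,0,0,0,0.12,0],[0,0,0,0,0,0.12,0]]'
python3 -m inch '[[0,0,0,0,0,0,0],[0,0,0,0,0,0,0]]'
```

```text
clock: 1.0
position: [0.2831, -0.4145, 0.2315]
tool_rot: [3.141, -0.0, 0.294]
force: [2.1, -0.3, 0.7]
grip_width: 0.0856
finger_force: 0.0
clock: 1.5
position: [0.3848, -0.2323, 0.2316]
tool_rot: [3.141, -0.0, 0.294]
force: [0.5, -0.9, 0.0]
grip_width: 0.0855
finger_force: 0.0
clock: 2.0
position: [0.4676, -0.0831, 0.2315]
tool_rot: [-3.14, -0.002, 0.3]
force: [-0.2, -1.0, 0.5]
grip_width: 0.0859
finger_force: 0.0
clock: 2.5
position: [0.4654, -0.0882, 0.2314]
tool_rot: [3.142, -0.0, -0.311]
force: [-0.2, 0.9, 0.3]
grip_width: 0.0852
finger_force: 0.0
clock: 2.7
position: [0.4654, -0.088, 0.2314]
tool_rot: [3.142, -0.0, -0.303]
force: [0.1, 0.1, -1.2]
grip_width: 0.0851
finger_force: 0.0
```

```bash
cat > look.py <<'E'
from h import *
import sys
cal=calibration("wrist"); im=grab_frame("wrist").copy()
for d in landmark_of("plunger_grip","wrist")[:2]:
    print("lm",round(d["score"],2),np.round(d["xy"],1),np.round(at_z("wrist",d["xy"],float(sys.argv[2]),cal),4))
for d in outline_of("plunger_grip","wrist")[:1]:
    ys,xs=np.nonzero(d["region"]); p=np.array([at_z("wrist",u,float(sys.argv[2])+.009,cal)[:2] for u in zip(xs,ys)]).astype(np.float32)
    (c,wh,a)=cv2.minAreaRect(p); print("ol",round(d["score"],2),np.round(d["rect"]),np.round(c,4),np.round(wh,3),a)
    w,v=np.linalg.eigh(np.cov(p.T)); print("axis yaw",np.arctan2(v[1,1],v[0,1]))
    cs,_=cv2.findContours(d["region"].astype(np.uint8),0,1); im=cv2.drawContours(np.ascontiguousarray(im),cs,-1,(255,255,0),1)
s=telemetry.observe();print(np.round(s["position"],4),np.round(s["tool_rot"],3),s["force"])
save(sys.argv[1],im)
E
python3 look.py w1 .102
```

```text
lm 0.7 [211.9 176.9] [ 0.4817 -0.0492  0.102 ]
ol 0.91 [203. 146. 220. 214.] [ 0.4801 -0.0506] [0.018 0.061] 70.94247436523438
axis yaw 2.785429435593622
[ 0.4654 -0.0881  0.2313] [-3.142  0.    -0.304] [0.29173657 0.23486074 0.07847753]
```

View pics/w1.png

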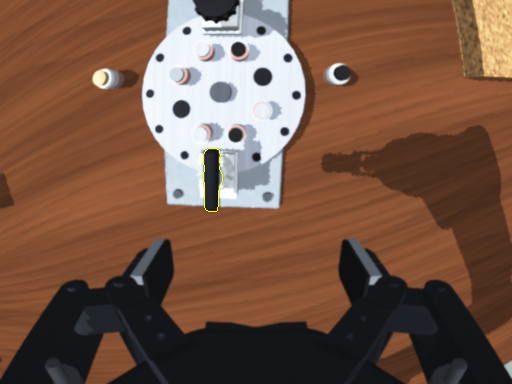

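The wrist view shows the bar outlined at (212,180), its line nearly vertical in the picture, so the tool is already aligned to within about 1°. I'll go over it and partway down, then check again.

```bash
python3 -m inch '[[0.001,-0.02,0.01,0,0,0.02,0],[0.002,-0.021,0.02,0,0,0,0],[0,0,0.03,0,0,0,0.4],[0,0,0.02,0,0,0,0.4],[0,0,0,0,0,0,0.4]]'; python3 look.py w2 .102
```

```text
clock: 3.35
position: [0.4797, -0.0499, 0.1493]
tool_rot: [3.141, 0.004, -0.325]
force: [0.1, 0.4, 0.2]
grip_width: 0.0513
finger_force: 0.0
lm 0.63 [253.7 209.2] [ 0.4819 -0.0489  0.102 ]
ol 0.83 [240. 169. 264. 257.] [ 0.4815 -0.0481] [0.018 0.06 ] 72.05764770507812
axis yaw 2.797784914632083
[ 0.4815 -0.0501  0.1522] [-3.141e+00 -1.000e-03 -3.260e-01] [0.2894965  0.37335878 0.37708746]
```

View pics/w2.png

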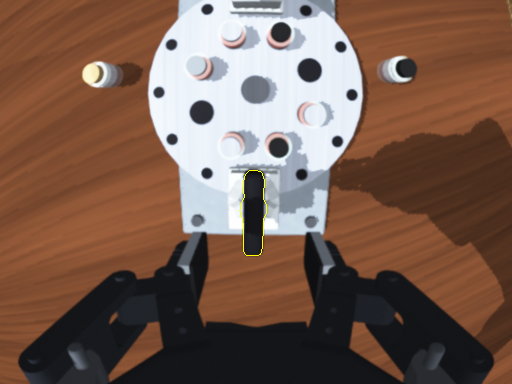

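The bar lies at (253,210), midway between the fingers. It is about 1 mm off centre in y. Going down and gripping.

```bash
python3 -m inch '[[0,-0.0013,0.024,0,0,0,0.4],[0,0,0.024,0,0,0,0.4],[0,0,0.02,0,0,0,0.4],[0,0,0,0,0,0,0.6],[0,0,0,0,0,0,0.8]]' 80; python3 -m inch '[[0,0,0,0,0,0,1],[0,0,0,0,0,0,1],[0,0,0,0,0,0,1],[0,0,0,0,0,0,1],[0,0,0,0,0,0,1]]'
```

```text
clock: 4.0
position: [0.482, -0.0488, 0.0844]
tool_rot: [-3.141, -0.001, -0.326]
force: [0.5, -0.8, 0.1]
grip_width: 0.0231
finger_force: 0.0
clock: 4.5
position: [0.4823, -0.0489, 0.0849]
tool_rot: [-3.141, -0.002, -0.326]
force: [-1.3, -0.7, 6.9]
grip_width: 0.0123
finger_force: 78.0
```

Gripped (12 mm opening, 78 N). Now I lift.

```bash
python3 -m inch '[[0,0,-0.006,0,0,0,1],[0,0,-0.006,0,0,0,1],[0,0,-0.006,0,0,0,1],[0,0,-0.005,0,0,0,1],[0,0,0,0,0,0,1]]'; python3 -m inch '[[0,0,0,0,0,0,1],[0,0,0,0,0,0,1]]'
```

```text
clock: 5.0
position: [0.4821, -0.0489, 0.1075]
tool_rot: [-3.141, -0.002, -0.326]
force: [5.4, -1.2, -10.7]
grip_width: 0.0125
finger_force: 78.1
clock: 5.2
position: [0.4821, -0.0489, 0.1068]
tool_rot: [-3.141, -0.002, -0.326]
force: [6.5, -1.9, -10.7]
grip_width: 0.0127
finger_force: 78.1
```

The tool is up 22 mm with a steady 10.7 N pull, as expected from the spring. Now the twist: anticlockwise from above is negative about tool z.

```bash
python3 -m inch '[[0,0,0,0,0,-0.08,1],[0,0,0,0,0,-0.08,1],[0,0,0,0,0,0,1]]'; python3 -c "
from h import *
s=telemetry.observe();print(s['moment'],s['qpos'])"
```

```text
clock: 5.5
position: [0.4823, -0.0485, 0.1067]
tool_rot: [-3.141, -0.002, -0.163]
force: [6.4, 1.0, -10.5]
grip_width: 0.0126
finger_force: 78.2
[ 0.32557369 -1.50621161  0.01267703] [ 0.13448542  0.49678789 -0.20289591  2.06265824  0.17126587  0.59580697
 -1.92017252]
```

The moment about z is near zero, so it turns freely. 0.887 rad remains.

```bash
python3 -m inch '[[0,0,0,0,0,-0.11,1],[0,0,0,0,0,-0.11,1],[0,0,0,0,0,-0.11,1],[0,0,0,0,0,-0.11,1],[0,0,0,0,0,0,1]]'; python3 -m inch '[[0,0,0,0,0,-0.11,1],[0,0,0,0,0,-0.11,1],[0,0,0,0,0,-0.11,1],[0,0,0,0,0,-0.115,1],[0,0,0,0,0,0,1]]';python3 -m inch '[[0,0,0,0,0,0,1],[0,0,0,0,0,0,1]]'; python3 -c "
from h import *
s=telemetry.observe();print(s['moment'],s['qpos'])"; python3 look.py w3 .1245
```

```text
clock: 6.0
position: [0.4822, -0.0476, 0.1067]
tool_rot: [-3.141, -0.002, 0.279]
force: [7.0, 7.6, -10.8]
grip_width: 0.0124
finger_force: 78.3
clock: 6.5
position: [0.4817, -0.0468, 0.1065]
tool_rot: [-3.14, -0.002, 0.725]
force: [3.4, 13.9, -10.0]
grip_width: 0.0126
finger_force: 78.3
clock: 6.7
position: [0.4817, -0.0467, 0.1066]
tool_rot: [-3.14, -0.002, 0.721]
force: [3.4, 14.2, -10.7]
grip_width: 0.0123
finger_force: 78.3
[ 2.83883362 -0.78994583 -0.04862486] [ 0.31334884  0.52098577 -0.44026348  2.05431922  0.35997661  0.63878933
 -1.21805629]
lm 0.88 [254.9 260.2] [ 0.4812 -0.0458  0.1245]
ol 0.96 [239. 201. 272. 322.] [ 0.4828 -0.0447] [0.063 0.013] 41.13256072998047
axis yaw -2.4214172695840332
[ 0.4817 -0.0468  0.1066] [-3.141e+00 -2.000e-03  7.200e-01] [  3.88851547  12.79835438 -10.26955557]
```

View pics/w3.png

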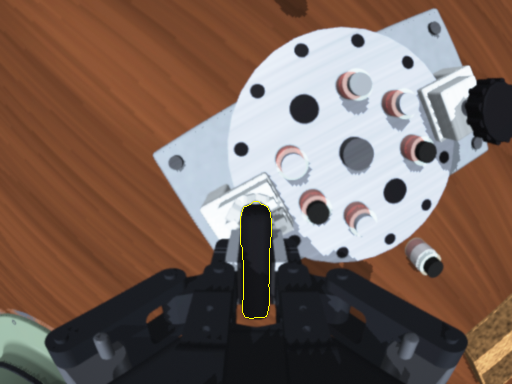

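The bar now stands 60° to the base axis, held between the pads at (256,260), and the knob is untouched. I lower it into the notch.

```bash
python3 -m inch '[[0,0,0.003,0,0,0,1],[0,0,0.003,0,0,0,1],[0,0,0.003,0,0,0,1],[0,0,0.001,0,0,0,1],[0,0,0,0,0,0,1]]'; python3 -m inch '[[0,0,0,0,0,0,1],[0,0,0,0,0,0,1]]'; python3 -c "
from h import *
s=telemetry.observe();print(s['moment'])"
```

```text
clock: 7.35
position: [0.4819, -0.0467, 0.0976]
tool_rot: [-3.141, -0.002, 0.72]
force: [-5.1, 14.0, 20.0]
grip_width: 0.0123
finger_force: 82.9
clock: 7.55
position: [0.4818, -0.0467, 0.0976]
tool_rot: [-3.141, -0.002, 0.72]
force: [-6.2, 14.6, 19.9]
grip_width: 0.0123
finger_force: 82.7
[ 2.94459376  1.20534071 -0.01709048]
```

It has come down 9 mm and bottomed at a lift of about 12.9 mm, which is the notch depth. I release and back straight up.

```bash
python3 -m inch '[[0,0,-0.0007,0,0,0,1],[0,0,0,0,0,0,0.7],[0,0,0,0,0,0,0.5],[0,0,0,0,0,0,0.4],[0,0,0,0,0,0,0.4]]'; python3 -m inch '[[0,0,0,0,0,0,0.4],[0,0,-0.02,0,0,0,0.4],[0,0,-0.03,0,0,0,0.4],[0,0,-0.03,0,0,0,0.4],[0,0,0,0,0,0,0.4]]'; python3 look.py w4 .115
python3 - <<'E'
from h import *
im=grab_frame("scene"); save("s4",cv2.resize(im[130:300,100:300],(800,600)[::1],interpolation=2))
for d in landmark_of("plunger_grip","scene")[:1]: print(d["xy"],at_z("scene",d["xy"],.115))
E
```

```text
clock: 8.05
position: [0.4814, -0.049, 0.0971]
tool_rot: [3.141, 0.0, 0.718]
force: [1.3, 0.2, 0.2]
grip_width: 0.0512
finger_force: 0.0
clock: 8.55
position: [0.483, -0.0488, 0.1801]
tool_rot: [3.138, -0.003, 0.718]
force: [-0.3, 0.8, -0.8]
grip_width: 0.0509
finger_force: 0.0
lm 0.86 [248.3 203.9] [ 0.4792 -0.0443  0.115 ]
ol 0.84 [239. 167. 264. 247.] [ 0.4806 -0.0463] [0.06  0.018] 41.66150665283203
axis yaw -2.4211262814834003
[ 0.4812 -0.0489  0.1766] [-3.142  0.     0.719] [-0.26677809 -0.26271037 -0.7183193 ]
[197.8, 181.4] [ 0.47983314 -0.04892687  0.115     ]
```

View pics/w4.png

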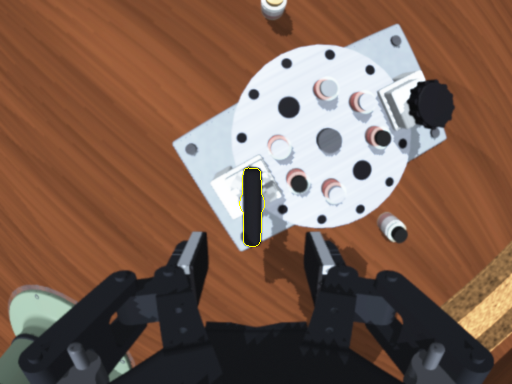

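View pics/s4.png

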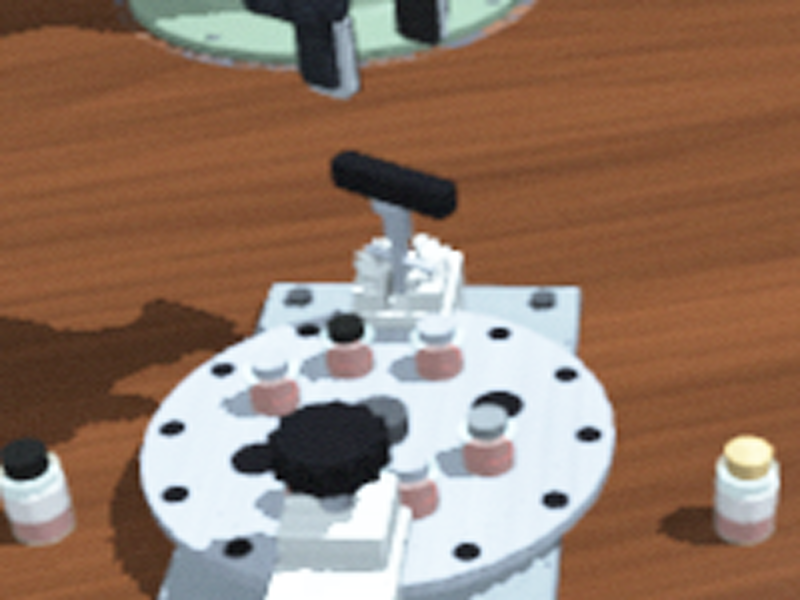

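The bar is free of the gripper (wrist (252,206)), raised, and 60° off the base axis. The knob and vials are undisturbed. Handing in.

```bash
python3 -c "
from workcell import bot
print(bot.job_done())"
```

```text
the job is handed in; nothing more can be done
None
```

I pulled up the plunger, twisted it 60° anticlockwise and lowered it into its rest notch; it stayed raised after release at about 13 mm lift, and the gripper never touched the clamp knob (job handed in; no verdict was shown).

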